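# Draw the filter plate of the bench dust extractor for inspection

### The arm

A 6-joint arm with a two-finger parallel gripper is mounted at the origin on a cart in front of the work surface, level with it; the furniture and walls round the work are solid. World frame = base frame: x ahead of the robot, y to its left, z up, the work surface at z = 0. Lengths are in m, angles in rad, forces in N, time in s.
With the tool pointing down it reaches from about 0.25 to 0.725 m from the base axis. Payload 9.7 kg.
Tool frame: the origin (TCP) lies midway between the tips of the shut fingers; the grasp point (between the pads) lies 19 mm behind it; z points along the fingers, y is the line along which they close (so a half turn about z gives the same grasp; the last joint's range is limited). The gripper opens to 85 mm and grips with 20 to 120 N. Pads are 22 mm wide; open, the fingers measure 114 mm over their backs; the gripper's body (76 mm by 85 mm) begins 54 mm behind the grasp point. The pads swing forward as they close: fully open they stand 13 mm farther back than shut.
Start: joints at [-1.114, 0.087, 0.176, 1.66, 0, 1.571], TCP at [0.243, -0.494, 0.231] pointing down, gripper open.
Joint ranges: [-3.13, 3.13], [-0.85, 1.81], [-1.15, 1.24], [-2.2, 2.28], [-1.44, 1.52], [-3.14, 3.14]. Speed limits (rad/s): [2.22, 2.22, 2.57, 3.14, 3.14, 3.14].

### API

Orientations are given as a rotation vector (axis times angle).
In Python, from bench import status, optics, workorder gives the robot as it stands.
- The arm moves only by the tool jog_arm, never from a script. Its argument "targets" is a list of rows, each a list of 7 numbers: the shift along the tool's x, y, z in mm, then the turn, a rotation vector about the tool's x, y, z in degrees, then the finger opening in mm, from 0 to 85.4. In form: [[dx, dy, dz, wx, wy, wz, jaw], ...]. A call has 1 to 5 rows; each row shifts and turns the commanded pose from where the row before left it, along the tool's axes as they then stand; what a row does not reach is not made up. A row lasts 1/8 s, in which the tool goes at most 62.5 mm and 10.7 degrees, less where a joint would pass 70% of its speed; a pose out of reach is approached as far as the arm can. A call with a gripper value outside its range is refused whole. The fingers move at their own pace and stop on an object; the grip force is fixed at half the most. Time passes only in rows, so rows that do not move let the fingers close. It gives the time, the measured TCP pose, the force, the opening and the grip force at its end, in the units of the state.
- status.get_state(): the state, without advancing time (a new reading comes with each control period).
- optics.snapshot(name): name is "side" or "top"; returns the picture (480x640x3 uint8, red, green, blue); there is no depth.
- optics.camera_params(name): a dict with "fx", "fy", "cx", "cy" (pixels), "world_from_camera" (4x4, takes a point from camera to world coordinates). Camera axes: x right, y up, looking along -z (the intrinsics and any distortion apply to the point x, -y, -z); pixel columns grow to the right and rows downward; lengths in m; the calibration is good to about 2 mm. A picture is of the moment at which its call begins. camera_params takes no time and is no camera call.
- workorder.job_done(): hands the job in; it is judged then, once.
The state is a dict: "clock": time; "qpos": joint angles; "dq": joint speeds; "effort": joint torques, N m; "tcp_pos": TCP position; "ee_rot": TCP orientation; "ft_force": force on the tool from outside, world axes, zero at the start; "ft_torque": the same for the moment, N m; "finger_gap": finger opening in m; "finger_force": force on a finger pad.
Only numpy, scipy, OpenCV 4.12 (cv2) and the standard library are available. Lean on these libraries where they do the work, as an engineer would, in place of code of your own. Each camera call takes 0.05 s, during which the arm holds its last target. There are 200 camera calls.

### The job

The dust drawer of the bench extractor has just been emptied: push it fully home, so that it catches what drops off the filter, then lift the cover flap on top (black pull) and lay it back past upright until it rests open by itself. Draw the filter plate beneath straight up out of its guides (orange pull) and finish holding it, still and upright, well clear above the extractor's body with its mesh turned square to the window wall behind the table; the flap stays open and the drawer shut. Keep the plate upright all the way and leave the cup, the stamp and the wooden rib where they are.

Things in the scene. Friction and masses are not known exactly. Their poses are not given: they have to be found in the camera images.
- extractor: Bench dust extractor, white housing on a grey plinth, fixed, 140 (x) x 190 (y) x 170 mm high. Origin on the table under the filter plate's centre; x points to its back, y to its left seen from the robot, z up. Plinth 48 mm high from x = -72 to +68; on it the housing from x = -30 to +68 (louvred intake in front, fan behind), which leaves a ledge 42 mm deep in front of the louvres.
- well_rim (a point): Middle of the mouth of the filter well, in the housing's top, 170 mm above the table. The mouth, under the flap, reaches from x = -26 to +37 and y = -77 to +77 mm of the extractor's frame. In it two upright guide channels, 20 mm wide (x), 155 mm apart (y), upper ends 128 mm above the table, hold the plate on edge, crosswise.
- dust_drawer (a joint): Dust drawer in the plinth under the filter: metres it stands open towards the robot (along the extractor's -x); 0 = fully home, travel 50 mm. It stays where it is left (about 1.5 N of friction). Front 146 mm wide, 8 to 42 mm above the table.
- drawer_lip (a point): Middle of the front face of the drawer's black lip (70 mm wide along y, 29 to 42 mm above the table), its foremost part; 36 mm above the table, at x = -80 mm of the extractor's frame when the drawer is home. It can be pushed with closed fingertips pointing down.
- flap (a joint): Grey cover flap over the filter well, hinged along its rear edge; rad, 0 = lying shut, grows as its front rises and swings over backwards, stop at 2.1. It reaches 77 mm in front of the hinge, is 176 mm wide and 5 mm thick, 0.2 kg. Let go below about 1.4 it falls shut; beyond 1.6 it falls slowly back to its stop.
- flap_pull (a point): Middle of the bar of the flap's black T pull: bar 30 mm long (y), 14 mm thick, 26 mm above the flap's top face. Flap shut: 201 mm above the table, x = -20 mm of the extractor's frame, 62 mm in front of the hinge line and 29 mm above it. Pinched at the bar's ends (along y) from above, the pull turns between the fingers, so the tool can keep pointing down.
- flap_hinge (a point): Middle of the flap's hinge line (parallel to the extractor's y axis), at x = +42 mm, 172 mm above the table in the extractor's frame. Fixed.
- filter_plate: Filter plate: wire mesh in an aluminium frame 150 (y) x 16 (x) x 82 mm high, 115 mm with the orange T pull on its top edge, about 0.25 kg. Origin in the middle of its underside; z up, x square to the mesh. Stands loose in the guides, 2 mm of play each way, underside 52 mm above the table, hidden by the flap; it must rise at least 120 mm to leave the housing.
- filter_pull (a point): Middle of the bar of the orange pull: bar 30 mm long along y, 14 mm thick, on a stem 8 mm (x) x 18 mm (y); 108 mm above the plate's underside and 26 mm above its frame. In place it lies 160 mm above the table, 10 mm below the rim of the housing.
- filter_foot (a point): Middle of the plate's underside.
- table_square (a point): Unmarked point on the table; its axes are the world's. The table's rear edge and the window wall behind it run along y, so the mesh is square to the window when the plate's x axis is parallel to the world's x axis.
- yunomi_1: Unfired brown tea cup, 59 mm wide, 63 mm high, standing near the extractor's left side; origin under its centre. Bystander, loose.
- wood_rib: Oval wooden potter's rib, 50 x 95 x 6 mm, lying flat to the left of the extractor; origin under its centre. Bystander, loose.
- stamp_1: Pale wooden pattern stamp, 18 x 18 x 46 mm, standing farther left; origin under its centre. Bystander, loose.

How it is judged:
On the way, in this order (a step that is already met when the one before it is completed fails the run):
1. the dust drawer is fully home (value of joint dust_drawer below 0.004 m), for 0.2 s.
2. the flap is laid back open past upright (value of joint flap above 1.7 rad), for 0.2 s.
3. the filter plate is drawn up clear of the housing in the fingers (height (world z) of filter_foot above 0.175 m and contact force between the fingers and filter_plate above 1 N), for 0.2 s.
At the end, for the whole second after the job is handed in: Plate held still in the fingers, underside over 190 mm above the table (20 mm above the housing), touching nothing of the extractor, upright within 0.2 rad, mesh square to the window wall within 0.22 rad; drawer within 4 mm of home, flap still open beyond 1.7 rad (value of joint dust_drawer below 0.004 m and value of joint flap above 1.7 rad and height (world z) of filter_foot above 0.19 m and angle between filter_plate's own z axis and vertical below 0.2 rad and angle between the x axis of filter_plate and the x axis of table_square, either way round below 0.22 rad and contact force between the fingers and filter_plate above 1 N and contact force between filter_plate and extractor below 0.05 N and linear speed of filter_plate below 0.03 m/s); the arm keeps its last pose, push and grip.
It fails at once if the filter plate is tipped by more than 0.6 rad, which would spill its dust (angle between filter_plate's own z axis and vertical above 0.6 rad).
It fails at once if the cup, the rib or the stamp is moved by more than 20 mm (distance of any of yunomi_1, wood_rib, stamp_1 from where it was at the start of the episode above 0.02 m).
It also fails if it takes over 64 s, if anything falls off the work surface, if the arm or the gripper's body presses on something with over 40 N, if the wrist force passes 120 N, or if a joint passes its speed limit or range.

## Working session

There is one attempt and no reset: what is moved stays moved. The work goes in short steps, Python scripts to look and compute and a tool call to move; the robot and the scene stay as the last step left them, time stands still between calls to the robot, and variables do not carry over. Pictures are saved under pics/ and viewed, at most 10 in all, crops included, and the job is handed in when it is done.

Besides the shell and the picture viewer there is one more tool, called after ">>>" as name(argument=value, ...) on one line, values as JSON. jog_arm: Moves the arm, as the interface text tells. Its arguments: {"type":"object","properties":{"targets":{"type":"array","items":{"type":"array","items":{"type":"number"}}}},"required":["targets"]}

```bash
mkdir -p pics; ls; python3 - <<'E'
from bench import status, optics
import cv2, numpy as np
np.set_printoptions(precision=4,suppress=True)
for n in ("side","top"):
    im=optics.snapshot(n); cv2.imwrite(f"pics/{n}0.png",im[:,:,::-1]); print(n,optics.camera_params(n))
s=status.get_state(); print(s)
E
```

```text
pics
side {'fx': 591.4564550411432, 'fy': 591.4564550411432, 'cx': 316.5626486980816, 'cy': 242.80666355899726, 'world_from_camera': array([[-0.9516,  0.0932, -0.2929,  0.2756],
       [-0.3071, -0.3266,  0.8939,  0.8595],
       [-0.0124,  0.9406,  0.3394,  0.477 ],
       [ 0.    ,  0.    ,  0.    ,  1.    ]])}
top {'fx': 517.7874772397333, 'fy': 517.7874772397333, 'cx': 315.5676776765393, 'cy': 243.61155425493519, 'world_from_camera': array([[-0.0197,  0.9939, -0.1089,  0.4621],
       [-0.9993, -0.0161,  0.0337, -0.0117],
       [ 0.0317,  0.1094,  0.9935,  1.0246],
       [ 0.    ,  0.    ,  0.    ,  1.    ]])}
{'clock': 0.1, 'qpos': array([-1.114 ,  0.0874,  0.1752,  1.6598,  0.    ,  1.5708]), 'dq': array([-0.0002, -0.0019,  0.0023, -0.0001, -0.0011,  0.0002]), 'effort': array([  0.0002, -52.1561,  46.5653,   0.0161,   0.    ,  -0.    ]), 'tcp_pos': array([ 0.2425, -0.4934,  0.2307]), 'ee_rot': array([-3.0588, -0.7111,  0.0004]), 'ft_force': array([-0.8591, -0.1524,  0.2394]), 'ft_torque': array([ 0.0248, -0.0151,  0.0152]), 'finger_force': 0.0, 'finger_gap': 0.08530533026448602}
```

View pics/side0.png

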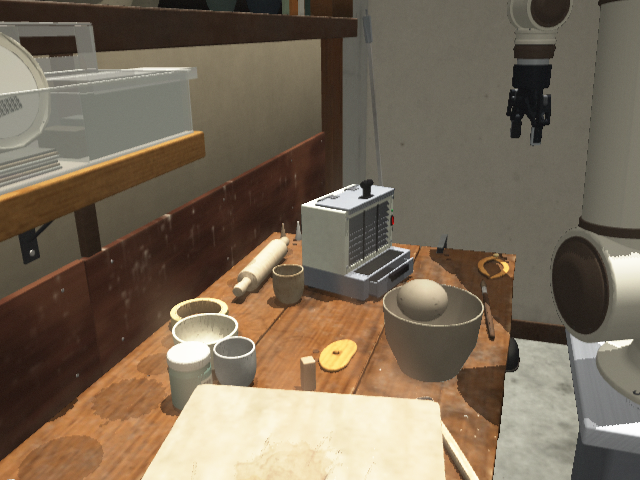

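View pics/top0.png

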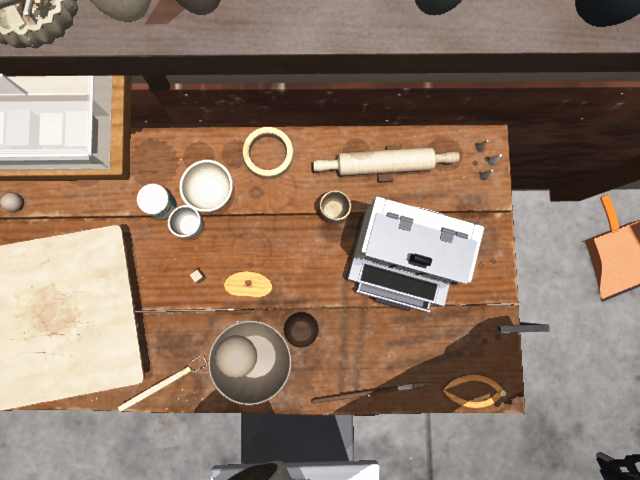

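```bash
python3 - <<'E'
import cv2, numpy as np
a=cv2.imread("pics/top0.png")[185:320,335:495]
b=cv2.imread("pics/side0.png")[170:310,290:420]
cv2.imwrite("pics/crop0.png",np.hstack([cv2.resize(a,(426,360),interpolation=2),cv2.resize(b,(334,360),interpolation=2)]))
E
```

```text
(no output)
```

View pics/crop0.png

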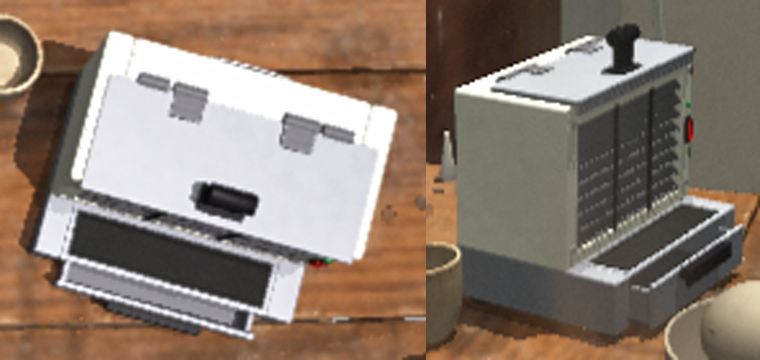

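```bash
cat >h.py <<'E'
import numpy as np, cv2
from bench import status, optics
np.set_printoptions(precision=4,suppress=True)
def ray(n,u,v):
    c=optics.camera_params(n); T=c["world_from_camera"]
    d=T[:3,:3]@np.array([(u-c["cx"])/c["fx"],-(v-c["cy"])/c["fy"],-1.]); return T[:3,3],d
def plane(n,u,v,z):
    o,d=ray(n,u,v); return o+d*(z-o[2])/d[2]
def proj(n,p):
    c=optics.camera_params(n); T=c["world_from_camera"]; q=T[:3,:3].T@(np.array(p)-T[:3,3])
    return np.array([c["fx"]*q[0]/-q[2]+c["cx"], -c["fy"]*q[1]/-q[2]+c["cy"]])
def tri(p,q):
    (a,d),(b,e)=ray("top",*p),ray("side",*q)
    s=np.linalg.lstsq(np.c_[d,-e],b-a,rcond=None)[0]; x,y=a+d*s[0],b+e*s[1]; return (x+y)/2,np.linalg.norm(x-y)
E
python3 - <<'E'
from h import *
a=cv2.imread("pics/top0.png"); 
# black pull
def blobs(im,mask,x0,y0,x1,y1,mn):
    m=np.zeros(mask.shape,np.uint8); m[y0:y1,x0:x1]=mask[y0:y1,x0:x1]*255
    cs,_=cv2.findContours(m,cv2.RETR_EXTERNAL,cv2.CHAIN_APPROX_NONE)
    return [c for c in cs if cv2.contourArea(c)>mn]
for n,box,mn in(("top",(400,245,440,275),20),("side",(350,172,385,205),20)):
    im=cv2.imread(f"pics/{n}0.png")
    for c in blobs(im,im.max(2)<60,*box,mn): print(n,"pull",cv2.boundingRect(c),cv2.minAreaRect(c))
for z in (.201,.208): print(plane("top",335+233/2.6625,185+201/2.667,z))
b=a.astype(int)
# flap: bluish grey
print([a[185+int(v/2.667),335+int(u/2.6625)] for u,v in((150,150),(300,200),(240,60),(100,60),(60,240),(150,300))])
lab=[(82,190),(358,262),(378,150),(108,75)]
P=[plane("top",335+u/2.6625,185+v/2.667,.175) for u,v in lab]; print(np.array(P)); 
for i in range(4): d=P[(i+1)%4]-P[i]; print(np.linalg.norm(d),np.degrees(np.arctan2(d[1],d[0])))
E
```

```text
top pull (409, 254, 23, 13) ((419.78302001953125, 260.5094299316406), (21.290884017944336, 9.889958381652832), 15.945395469665527)
side pull (360, 180, 14, 19) ((366.5, 189.0), (18.0, 13.0), 90.0)
[ 0.5224 -0.2109  0.201 ]
[ 0.5219 -0.2092  0.208 ]
[array([236, 231, 231], dtype=uint8), array([231, 224, 225], dtype=uint8), array([ 74, 118, 180], dtype=uint8), array([ 96, 104, 106], dtype=uint8), array([240, 234, 235], dtype=uint8), array([151, 145, 147], dtype=uint8)]
[[ 0.5328 -0.1231  0.175 ]
 [ 0.4851 -0.2938  0.175 ]
 [ 0.5547 -0.3101  0.175 ]
 [ 0.6047 -0.1417  0.175 ]]
0.1771586804217219 -105.61759008455837
0.07152237620150187 -13.205175109770945
0.17566224766518698 73.48133215838925
0.0742364769139399 165.53430350068533
```

```bash
cat >>h.py <<'E'
YAW=np.radians(-16); O=np.array([.541,-.2165,0])
Rz=np.array([[np.cos(YAW),-np.sin(YAW),0],[np.sin(YAW),np.cos(YAW),0],[0,0,1]])
def W(x,y,z): return O+Rz@np.array([x,y,z])/1000
def E(p): return (Rz.T@(np.array(p)-O))*1000
E
python3 - <<'E'
from h import *
a=cv2.imread("pics/top0.png"); b=cv2.imread("pics/side0.png")
for n,im in(("top",a),("side",b)):
    big=cv2.resize(im,None,fx=4,fy=4,interpolation=2)
    pts=[(-35,88,175),(-35,-88,175),(42,88,175),(42,-88,175),(-20,15,208),(-20,-15,208),(-20,0,201),(-72,95,48),(-72,-95,48),(-72,95,0),(68,95,170),(68,-95,170),(-30,95,170),(-130,35,42),(-130,-35,42)]
    for p in pts:
        u=(proj(n,W(*p))+.5)*4; cv2.drawMarker(big,tuple(int(x) for x in u),(0,0,255),0,10,1)
    x,y=(1350,740) if n=="top" else (1180,680)
    c=big[y:y+560,x:x+620]; cv2.imwrite(f"pics/o_{n}.png",c)
t,s=cv2.imread("pics/o_top.png"),cv2.imread("pics/o_side.png")
cv2.imwrite("pics/o.png",cv2.resize(np.hstack([t[:,20:600],s[:,:560]]),(800,400),interpolation=3))
E
```

```text
(no output)
```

View pics/o.png

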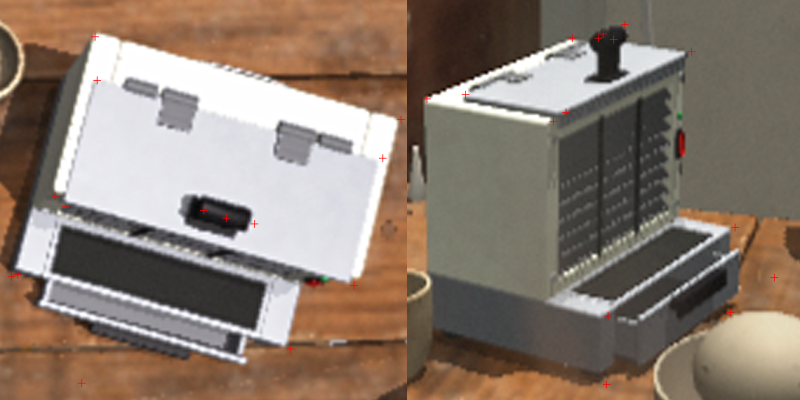

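```bash
sed -i 's/O=np.array(\[.541,-.2165,0\])/O=np.array([.5425,-.2155,0])/' h.py; python3 - <<'E'
from h import *
print(E(plane("top",392.4,304,.042)), E([.2425,-.4934,.2307]))
E
```

```text
[-94.2125   1.165   42.    ] [-211.7789 -349.8258  230.7   ]
```

>>> jog_arm(targets=[[0,0,-5,0,0,10.5,0],[0,0,0,0,0,10.5,0],[0,0,0,0,0,10.5,0],[0,0,0,0,0,10.7,0],[0,0,0,0,0,0,0]])

```text
clock: 0.72
tcp_pos: [0.2425, -0.4935, 0.2359]
ee_rot: [-3.111, 0.436, 0.001]
ft_force: [-0.0, -0.8, -0.7]
finger_gap: -0.0001
finger_force: 0.0
```

>>> jog_arm(targets=[[12,-50,0,0,0,0,0],[12,-50,0,0,0,0,0],[12,-50,0,0,0,0,0],[12,-50,0,0,0,0,0],[12,-50,0,0,0,0,0]])

```text
clock: 1.35
tcp_pos: [0.3698, -0.2684, 0.2362]
ee_rot: [3.112, -0.43, 0.0]
ft_force: [0.8, -0.7, 0.0]
finger_gap: 0.0003
finger_force: 0.0
```

>>> jog_arm(targets=[[2,-50,20,0,0,0,0],[0,-50,40,0,0,0,0],[0,0,50,0,0,0,0],[0,0,50,0,0,0,0],[0,0,45,0,0,0,0]])

```text
clock: 1.98
tcp_pos: [0.3981, -0.175, 0.0304]
ee_rot: [-3.112, 0.429, 0.0]
ft_force: [0.3, -0.4, 0.1]
finger_gap: 0.0001
finger_force: 0.0
```

```bash
python3 - <<'E'
from h import *
s=status.get_state(); print(E(s["tcp_pos"]),s["ft_force"],s["ee_rot"])
E
```

```text
[-149.9161   -0.8936   30.4474] [ 0.3329 -0.4343  0.0829] [-3.1121  0.4288  0.0004]
```

>>> jog_arm(targets=[[20,0,0,0,0,0,0],[15,0,0,0,0,0,0],[5,0,0,0,0,0,0],[4,0,0,0,0,0,0],[4,0,0,0,0,0,0]])

```text
clock: 2.6
tcp_pos: [0.4446, -0.1888, 0.0326]
ee_rot: [3.111, -0.437, 0.0]
ft_force: [-1.4, 0.7, 2.3]
finger_gap: 0.0
finger_force: 0.9
```

>>> jog_arm(targets=[[3,0,0,0,0,0,0],[3,0,0,0,0,0,0],[2,0,0,0,0,0,0],[0,0,0,0,0,0,0]])

```text
clock: 3.1
tcp_pos: [0.4525, -0.191, 0.0322]
ee_rot: [-3.111, 0.438, -0.0]
ft_force: [0.4, -0.8, 0.2]
finger_gap: -0.0004
finger_force: 0.0
```

>>> jog_arm(targets=[[2,0,0,0,0,0,0],[1,0,0,0,0,0,0],[0,0,0,0,0,0,0]])

```text
clock: 3.48
tcp_pos: [0.4553, -0.1918, 0.0322]
ee_rot: [-3.111, 0.438, -0.0]
ft_force: [-0.3, -0.4, 0.6]
finger_gap: 0.0002
finger_force: 0.3
```

>>> jog_arm(targets=[[1,0,0,0,0,0,0],[1,0,0,0,0,0,0],[0,0,0,0,0,0,0]])

```text
clock: 3.85
tcp_pos: [0.4557, -0.1919, 0.0321]
ee_rot: [-3.11, 0.438, 0.005]
ft_force: [-10.2, 3.2, 5.8]
finger_gap: -0.0001
finger_force: 4.9
```

```bash
python3 - <<'E'
from h import *
s=status.get_state(); print(E(s["tcp_pos"]),s["ft_force"],s["ee_rot"])
a=optics.snapshot("top")[185:320,335:495,::-1];b=optics.snapshot("side")[170:310,290:420,::-1]
cv2.imwrite("pics/c1.png",np.hstack([cv2.resize(a,(426,360),interpolation=2),cv2.resize(b,(334,360),interpolation=2)]))
E
```

```text
[-89.9542  -1.2296  32.136 ] [-10.1562   3.2311   5.7619] [-3.1104  0.4381  0.0048]
```

>>> jog_arm(targets=[[1,0,0,0,0,0,0],[0,0,0,0,0,0,0],[-17,0,0,0,0,0,0],[-17,0,0,0,0,0,0],[0,0,-50,0,0,0,40]])

```text
clock: 4.58
tcp_pos: [0.4223, -0.1819, 0.0792]
ee_rot: [-3.109, 0.438, 0.011]
ft_force: [1.2, -0.4, 2.0]
finger_gap: 0.0169
finger_force: 0.0
```

>>> jog_arm(targets=[[0,0,-60,0,0,0,85],[0,0,-60,0,0,0,85],[0,0,-60,0,0,0,85],[20,-1,-10,0,0,0,85],[20,0,0,0,0,0,85]])

```text
clock: 5.2
tcp_pos: [0.4654, -0.1937, 0.2741]
ee_rot: [3.11, -0.438, 0.006]
ft_force: [-0.2, 0.5, -1.0]
finger_gap: 0.0851
finger_force: 0.0
```

>>> jog_arm(targets=[[30,0,0,0,0,0,75],[25,0,0,0,0,0,75],[5,0,0,0,0,0,75],[0,0,0,0,0,0,75]])

```text
clock: 5.7
tcp_pos: [0.5216, -0.2098, 0.2721]
ee_rot: [-3.111, 0.438, 0.001]
ft_force: [0.1, 0.0, -0.0]
finger_gap: 0.0751
finger_force: 0.0
```

```bash
python3 - <<'E'
from h import *
s=status.get_state(); print(E(s["tcp_pos"]),s["ft_force"],s["ee_rot"],s["finger_gap"])
a=optics.snapshot("top")[165:340,315:515,::-1];b=optics.snapshot("side")[120:310,290:460,::-1]
cv2.imwrite("pics/c2.png",np.hstack([cv2.resize(a,(411,360),interpolation=2),cv2.resize(b,(322,360),interpolation=2)]))
E
```

```text
[-21.6551  -0.2583 272.091 ] [ 0.1225  0.0427 -0.0005] [-3.1108  0.4379  0.0007] 0.07510245368563472
```

View pics/c2.png

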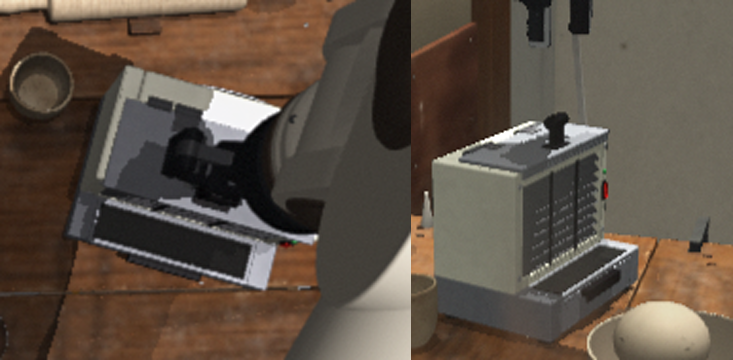

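The drawer is flush with the plinth, and the open fingers (side crop about x 537 and 580) straddle the black pull at (557,125). Next I lower the tool and grip the pull.

>>> jog_arm(targets=[[1,0,35,0,0,0,75],[0,0,35,0,0,0,75],[0,0,15,0,0,0,75],[0,0,7,0,0,0,75],[0,0,0,0,0,0,25]])

```text
clock: 6.42
tcp_pos: [0.5228, -0.2102, 0.1811]
ee_rot: [3.111, -0.438, 0.001]
ft_force: [0.3, 0.0, 0.9]
finger_gap: 0.0583
finger_force: 0.0
```

>>> jog_arm(targets=[[0,0,0,0,0,0,10],[0,0,0,0,0,0,10],[0,0,0,0,0,0,10],[0,0,0,0,0,0,10]])

```text
clock: 6.92
tcp_pos: [0.5232, -0.2103, 0.1815]
ee_rot: [3.11, -0.438, 0.003]
ft_force: [-0.7, 1.4, 5.4]
finger_gap: 0.0283
finger_force: 59.2
```

```bash
python3 - <<'E'
from h import *
s=status.get_state(); print(E(s["tcp_pos"]),s["ft_force"],s["ee_rot"],s["finger_gap"],s["finger_force"])
r=np.hypot(62,29); t0=np.arctan2(29,-62)
q=np.array([0,.15,.3,.45,.6,.75,.9,1.05,1.2,1.35,1.5,1.65,1.8]); p=np.c_[r*np.cos(t0-q),r*np.sin(t0-q)]
print(np.diff(p,axis=0).round(1))
E
```

```text
[-20.0332  -0.3168 181.5025] [-0.6845  1.3526  5.3704] [ 3.1105 -0.4379  0.0029] 0.028294227967687522 59.24260139465332
[[ 5.   8.9]
 [ 6.3  8.1]
 [ 7.4  7.1]
 [ 8.4  5.9]
 [ 9.2  4.5]
 [ 9.8  3.1]
 [10.1  1.6]
 [10.3  0.1]
 [10.2 -1.4]
 [ 9.8 -2.9]
 [ 9.3 -4.4]
 [ 8.5 -5.7]]
```

>>> jog_arm(targets=[[2.5,0,-4.5,0,0,0,10],[2.5,0,-4.4,0,0,0,10],[3,0,-4,0,0,0,10],[3.3,0,-4.1,0,0,0,10],[7.4,0,-7.1,0,0,0,10]])

```text
clock: 7.55
tcp_pos: [0.5404, -0.2154, 0.2037]
ee_rot: [-3.111, 0.438, 0.003]
ft_force: [-2.7, -0.3, -8.4]
finger_gap: 0.0285
finger_force: 59.7
```

>>> jog_arm(targets=[[8.4,0,-5.9,0,0,0,10],[9.2,0,-4.5,0,0,0,10],[9.8,0,-3.1,0,0,0,10],[0,0,0,0,0,0,10]])

```text
clock: 8.05
tcp_pos: [0.5676, -0.2235, 0.2183]
ee_rot: [3.11, -0.438, -0.0]
ft_force: [-5.2, -2.3, -2.4]
finger_gap: 0.0287
finger_force: 59.6
```

```bash
python3 - <<'E'
from h import *
s=status.get_state(); print(E(s["tcp_pos"]),s["ft_force"],s["finger_gap"],s["finger_force"])
E
```

```text
[ 26.2952  -0.8059 218.3266] [-5.2123 -2.3418 -2.3792] 0.028670988876661627 59.55767333507538
```

Tracking the arc; continuing.

>>> jog_arm(targets=[[10.1,0,-1.6,0,0,0,10],[10.3,0,-0.1,0,0,0,10],[10.2,0,1.4,0,0,0,10],[9.8,0,2.9,0,0,0,10],[9.3,0,4.4,0,0,0,10]])

```text
clock: 8.68
tcp_pos: [0.6158, -0.238, 0.2133]
ee_rot: [3.108, -0.439, 0.006]
ft_force: [-4.7, -3.8, 7.2]
finger_gap: 0.0284
finger_force: 58.9
```

>>> jog_arm(targets=[[8.5,0,5.7,0,0,0,10],[3.5,0,3,0,0,0,10],[0,0,0,0,0,0,10]])

```text
clock: 9.05
tcp_pos: [0.628, -0.2417, 0.205]
ee_rot: [3.108, -0.439, 0.009]
ft_force: [-2.0, -6.1, 9.1]
finger_gap: 0.0284
finger_force: 60.2
```

```bash
python3 - <<'E'
from h import *
s=status.get_state(); e=E(s["tcp_pos"]);print(e,s["ft_force"],s["finger_gap"],s["finger_force"])
t=np.arctan2(e[2]+19.5-172,e[0]-42); print(np.arctan2(29,-62)-t)
a=optics.snapshot("top")[165:340,315:515,::-1];b=optics.snapshot("side")[120:310,290:460,::-1]
cv2.imwrite("pics/c3.png",np.hstack([cv2.resize(a,(411,360),interpolation=2),cv2.resize(b,(322,360),interpolation=2)]))
E
```

```text
[ 89.4358  -1.6059 205.0243] [-1.9714 -6.0752  9.0687] 0.028378305574712107 60.23083448410034
1.867822915951281
```

View pics/c3.png

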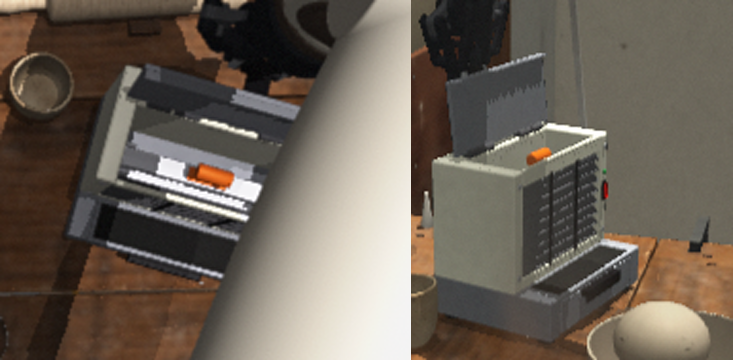

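The flap is laid back past upright at about 1.87 rad. The orange pull is visible at about (213,175) in the top crop and (540,156) in the side crop. I'll release the black pull and lift off.

>>> jog_arm(targets=[[0,0,0,0,0,0,75],[0,0,0,0,0,0,75],[0,0,0,0,0,0,75],[0,0,-15,0,0,0,75],[0,0,-30,0,0,0,75]])

```text
clock: 9.78
tcp_pos: [0.6261, -0.2396, 0.2462]
ee_rot: [-3.11, 0.438, 0.004]
ft_force: [0.8, -0.7, -0.1]
finger_gap: 0.075
finger_force: 0.0
```

>>> jog_arm(targets=[[0,0,-50,0,0,0,75],[-30,0,0,0,0,0,75],[-40,0,0,0,0,0,75],[-19,0,0,0,0,0,75],[0,0,0,0,0,0,75]])

```text
clock: 10.4
tcp_pos: [0.5402, -0.215, 0.2982]
ee_rot: [3.111, -0.438, 0.003]
ft_force: [0.1, 0.4, 0.2]
finger_gap: 0.0753
finger_force: 0.0
```

```bash
python3 - <<'E'
from h import *
s=status.get_state(); e=E(s["tcp_pos"]);print(e,s["ft_force"],s["finger_gap"],s["ee_rot"])
A=optics.snapshot("top");B=optics.snapshot("side"); c=[]
for n,im in(("top",A),("side",B)):
    h=cv2.cvtColor(im,cv2.COLOR_RGB2HSV); m=((h[...,0]>5)&(h[...,0]<18)&(h[...,1]>200)&(h[...,2]>120)).astype(np.uint8)*255
    k=np.zeros_like(m); x0,y0,x1,y1=(370,200,480,290) if n=="top" else (320,170,400,230); k[y0:y1,x0:x1]=m[y0:y1,x0:x1]
    cs,_=cv2.findContours(k,0,2); 
    for q in cs:
        if cv2.contourArea(q)>8: r=cv2.minAreaRect(q); print(n,r,cv2.boundingRect(q)); c.append(E(plane(n,*r[0],.163)))
print(np.array(c)); print(proj("top",W(0,0,163)),proj("side",W(0,0,160)))
a=A[165:340,315:515,::-1];b=B[120:310,290:460,::-1]
cv2.imwrite("pics/c4.png",np.hstack([cv2.resize(a,(411,360),interpolation=2),cv2.resize(b,(322,360),interpolation=2)]))
E
```

```text
[ -2.3281  -0.1711 298.1908] [0.0593 0.438  0.2379] 0.07525333382704952 [ 3.1107 -0.4379  0.0025]
top ((418.7500305175781, 250.75003051757812), (16.443843841552734, 7.905693531036377), 18.434947967529297) (410, 245, 18, 12)
side ((358.4000244140625, 200.80003356933594), (4.4721360206604, 8.9442720413208), 63.43495178222656) (354, 199, 10, 6)
[[ -1.2084   0.7638 163.    ]
 [  0.5558  -2.9551 163.    ]]
[419.356  250.1771] [357.8649 202.6885]
```

View pics/c4.png

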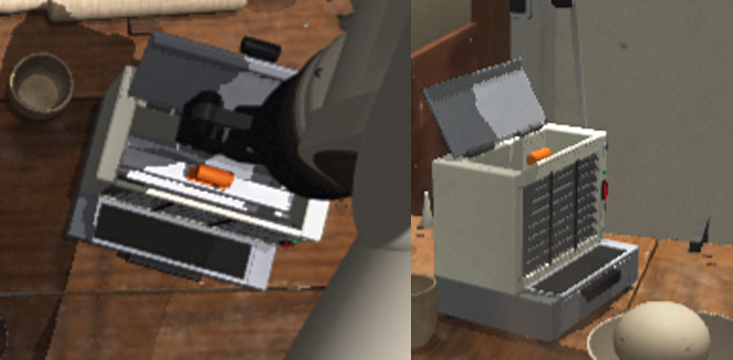

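The flap is at its rear stop and the orange pull lies under the gripper, at (213,176) in the top crop. Next I descend and grip it.

>>> jog_arm(targets=[[1.5,0,40,0,0,0,75],[0,0,50,0,0,0,75],[0,0,35,0,0,0,75],[0,0,20,0,0,0,75],[0,0,12,0,0,0,75]])

```text
clock: 11.12
tcp_pos: [0.5426, -0.2157, 0.1384]
ee_rot: [-3.11, 0.438, 0.003]
ft_force: [-0.0, -0.1, 0.2]
finger_gap: 0.0749
finger_force: 0.0
```

>>> jog_arm(targets=[[0,0,0,0,0,0,30],[0,0,0,0,0,0,10],[0,0,0,0,0,0,10],[0,0,0,0,0,0,10],[0,0,0,0,0,0,10]])

```text
clock: 11.75
tcp_pos: [0.5428, -0.216, 0.1414]
ee_rot: [3.11, -0.438, 0.003]
ft_force: [-0.3, -1.1, 5.1]
finger_gap: 0.0285
finger_force: 59.6
```

```bash
python3 - <<'E'
from h import *
s=status.get_state(); e=E(s["tcp_pos"]);print(e,s["ft_force"],s["finger_gap"],s["finger_force"],s["ee_rot"])
E
```

```text
[  0.4109  -0.4256 141.4293] [-0.2782 -1.0686  5.1491] 0.028504121218605214 59.56044137477875 [ 3.1103 -0.438   0.0034]
```

>>> jog_arm(targets=[[0,0,-4,0,0,0,10],[0,0,-8,0,0,0,10],[0,0,-12,0,0,0,10],[0,0,-15,0,0,0,10],[0,0,-15,0,0,0,10]])

```text
clock: 12.38
tcp_pos: [0.5424, -0.2158, 0.1956]
ee_rot: [3.111, -0.438, 0.001]
ft_force: [0.0, -0.1, -1.7]
finger_gap: 0.0287
finger_force: 59.3
```

>>> jog_arm(targets=[[0,0,-20,0,0,0,10],[0,0,-20,0,0,0,10],[0,0,-20,0,0,0,10],[0,0,-20,0,0,0,10],[0,0,-20,0,0,0,10]])

```text
clock: 13.0
tcp_pos: [0.5422, -0.2157, 0.2957]
ee_rot: [3.111, -0.438, 0.001]
ft_force: [0.7, -1.5, -2.3]
finger_gap: 0.0282
finger_force: 59.3
```

>>> jog_arm(targets=[[0,0,-15,0,0,0,10],[0,0,-10,0,0,0,10],[0,0,-6,0,0,0,10],[0,0,0,0,0,0,10],[0,0,0,0,0,0,10]])

```text
clock: 13.62
tcp_pos: [0.5422, -0.2157, 0.3246]
ee_rot: [-3.111, 0.438, 0.001]
ft_force: [1.3, 0.4, -2.3]
finger_gap: 0.0286
finger_force: 59.3
```

```bash
python3 - <<'E'
from h import *
s=status.get_state(); e=E(s["tcp_pos"]);print(e,s["ft_force"],s["finger_gap"],s["finger_force"],s["ee_rot"])
A=optics.snapshot("top");B=optics.snapshot("side")
a=A[165:340,315:515,::-1];b=B[70:310,270:460,::-1]
cv2.imwrite("pics/c5.png",np.hstack([cv2.resize(a,(411,360),interpolation=2),cv2.resize(b,(285,360),interpolation=2)]))
E
```

```text
[ -0.2238  -0.3002 324.588 ] [ 1.2624  0.3868 -2.3094] 0.028593199174179584 59.334864020347595 [-3.1107  0.438   0.0013]
```

View pics/c5.png

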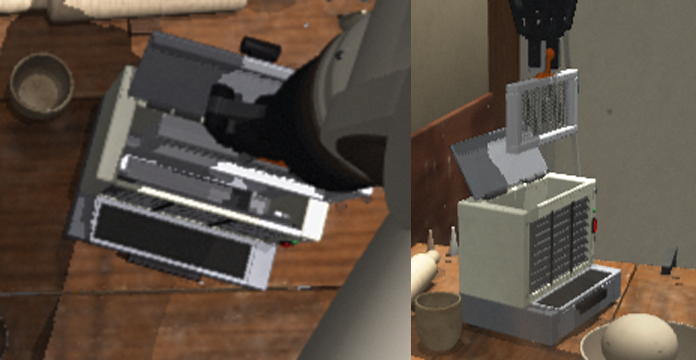

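The plate is out and hanging upright from its orange pull, with the flap open and the drawer shut. I'll turn it 16° square to the window.

>>> jog_arm(targets=[[0,0,-5,0,0,-4,10],[0,0,-5,0,0,-5,10],[0,0,0,0,0,-4,10],[0,0,0,0,0,-3,10],[0,0,0,0,0,0,10]])

```text
clock: 14.35
tcp_pos: [0.5422, -0.2157, 0.3349]
ee_rot: [-3.141, 0.001, 0.001]
ft_force: [0.6, 0.5, -3.2]
finger_gap: 0.0287
finger_force: 59.3
```

>>> jog_arm(targets=[[0,0,0,0,0,0,10],[0,0,0,0,0,0,10],[0,0,0,0,0,0,10],[0,0,0,0,0,0,10],[0,0,0,0,0,0,10]])

```text
clock: 14.98
tcp_pos: [0.5423, -0.2157, 0.3351]
ee_rot: [3.142, -0.001, -0.0]
ft_force: [0.2, -0.1, -2.6]
finger_gap: 0.0285
finger_force: 59.3
```

```bash
python3 - <<'E'
from h import *
s=status.get_state(); print(s["tcp_pos"],s["ft_force"],s["finger_gap"],s["finger_force"],s["ee_rot"])
A=optics.snapshot("top");B=optics.snapshot("side")
a=A[165:340,315:515,::-1];b=B[70:310,270:460,::-1]
cv2.imwrite("pics/c6.png",np.hstack([cv2.resize(a,(411,360),interpolation=2),cv2.resize(b,(285,360),interpolation=2)]))
E
```

```text
[ 0.5423 -0.2157  0.3351] [ 0.1848 -0.1413 -2.6039] 0.02852833594784828 59.34584677219391 [ 3.1416 -0.0008 -0.    ]
```

View pics/c6.png

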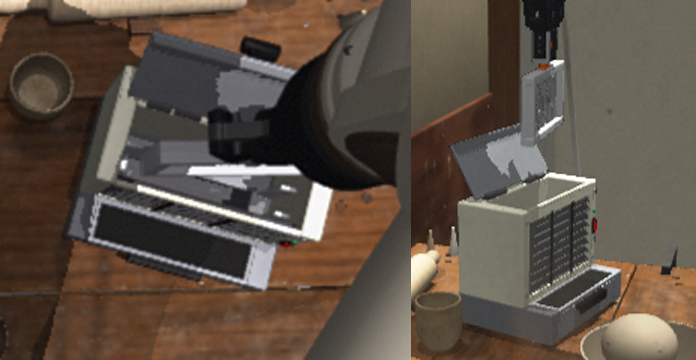

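The plate hangs upright and square to the world axes, well above the housing. The flap is open and the drawer is home, so I'm handing the job in.

```bash
python3 -c "
from bench import workorder
print(workorder.job_done())"
```

```text
the job is handed in; nothing more can be done
None
```

I handed the job in at about 15 s of robot time: the drawer is home, the flap rests open at its rear stop, and the plate hangs still and upright, square to the window wall, its underside about 245 mm above the table; the hand-in returned no verdict.

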